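# Free a locked battery pack by feeling for the latch through the dock's slot

## Robot

A 6-joint arm with a two-finger parallel gripper is mounted at the origin on a cart in front of the work surface, level with it; the furniture and walls round the work are solid. World frame = base frame: x ahead of the robot, y to its left, z up, the work surface at z = 0. Lengths are in m, angles in rad, forces in N, time in s.
With the tool pointing down it reaches from about 0.375 to 0.975 m from the base axis. Payload 3.8 kg.
Tool frame: the origin (TCP) lies on the centre line of the jaws, within the pads' length; the fingertips stand 14 mm ahead of it and the grasp point (between the pads) lies 5 mm behind it; z points along the fingers, y is the line along which they close (so a half turn about z gives the same grasp; the last joint's range is limited). The gripper opens to 85 mm and grips with 20 to 120 N. Pads are 22 mm wide; open, the fingers measure 114 mm over their backs; the gripper's body (76 mm by 85 mm) begins 54 mm behind the grasp point. The pads swing forward as they close: fully open they stand 13 mm farther back than shut.
Start: joints at [-1.214, 0.264, 1.604, -0, 1.274, -0.037], TCP at [0.259, -0.623, 0.245] pointing down, gripper open.
Joint ranges: [-2.63, 2.63], [-0.94, 2.18], [0.31, 2.57], [-1.31, 4.45], [0, 2.66], [-2.55, 2.55]. Speed limits (rad/s): [2.57, 2.57, 3.14, 3.14, 3.14, 3.14].

## Interface

Orientations are given as a rotation vector (axis times angle).
In Python, from workcell import bot, eyes, spot_in gives the robot as it stands.
- The arm moves only by the tool carry_out, never from a script. Its argument "series" is text: rows parted by semicolons, each of 4 numbers parted by spaces: the shift along the world's x, y, z in m, then the turn about the world's z in degrees. In form: tx ty tz roll; .... A call has 1 to 20 rows; each row shifts and turns the commanded pose from where the row before left it; what a row does not reach is not made up. A row lasts 1/8 s, in which the tool goes at most 62.5 mm and 10.7 degrees, less where a joint would pass 70% of its speed; a pose out of reach is approached as far as the arm can. A call is refused whole if a number of a shift passes 0.0625 or a number of a turn 10.7, either way. A call with a gripper value outside its range is refused whole. "jaw" is the gripper command: -1 is shut, 1 is fully open, values between are in proportion, set as the call begins (left out, the last holds). The fingers move at their own pace and stop on an object; "grip_force" is the grip in N (left out, the last holds). Time passes only in rows, so rows that do not move let the fingers close. It gives the time, the measured TCP pose, the force, the opening and the grip force at its end, in the units of the state.
- bot.read_state(): the state, without advancing time (a new reading comes with each control period).
- eyes.read_camera(name): name is "scene" or "top" or "wrist"; returns (picture, depth): 420x560x3 uint8, blue, green, red; 420x560 float32, m along the optical axis (not along the pixel's ray), 0 where there is no reading.
- eyes.get_calibration(name): a dict with "K" (3x3 intrinsics, pixels), "position" and "rotation" of the camera in the world; the wrist camera has in their place "T_tool_cam" (4x4, takes a point from camera to tool coordinates, whose origin is the TCP and whose axes are the flange's). Camera axes: x right, y down, z forward; pixel columns grow to the right and rows downward; lengths in m; the calibration is good to about 2 mm. A picture is of the moment at which its call begins: read the wrist's pose just before it. get_calibration takes no time and is no camera call.
- bot.finish_job(): hands the job in; it is judged then, once.
Trained networks look in the newest picture that a camera, given by its name, has taken for a name from the list of things; names that differ only in an ending like _2 or _b are one class to them, and where a whole thing is asked for, a point or a joint stands for the part that bears it (a point fixed in the world has none). Each returns a list of dicts, best first, with "score" (0 to 1); they miss things now and then, are a little off and sometimes report something else, mostly with a low value. They report only what shows in the picture. A call takes as long as a camera call. They do not tell look-alikes from the thing itself.
- spot_in(camera, target): "rect" ([centre column, centre row, width, height] in pixels, round what is visible of it).
The state is a dict: "time": time; "q": joint angles; "joint_vel": joint speeds; "joint_torque": joint torques, N m; "tool_pos": TCP position; "tcp_rot": TCP orientation; "wrist_force": force on the tool from outside, world axes, zero at the start; "torque": the same for the moment, N m; "width": opening from 0.0 (shut) to 1.0 (fully open); "grip_force": force on a finger pad.
Only numpy, scipy, OpenCV 4.12 (cv2) and the standard library are available. Lean on these libraries where they do the work, as an engineer would, in place of code of your own. Each camera call takes 0.05 s, during which the arm holds its last target. There are 200 camera calls.

## Task

The battery pack is locked in its charging dock by a latch tab hidden under the slot in the dock's cover. Take the longer screwdriver from the stand, feel for the tab with its shaft through the slot and press it down gently (never more than 25 N on the dock) until the pack springs up, then put the screwdriver back upright in its empty hole in the stand. Leave the pack sitting raised in the dock, do not touch it or the dock with the gripper, and leave the other things where they are.

Things in the scene. Friction and masses are not known exactly. Their poses are not given: they have to be found in the camera images.
- dock: Grey charging dock, 150 (x) by 90 (y) by 92 mm high, fixed, turned at most 0.35 rad. Origin: centre of its underside; x points from the slotted front part to the battery bay, z up. A black latch tab is hidden under the slot: flat top 9 mm wide along the slot, 57 mm below the cover's top. Its centre lies anywhere within 16 mm of the slot's middle, differs every time and is not measured.
- slot (a point): Middle of the slot in the dock's cover, at the cover's top (92 mm above the worktop); axes as the dock's. The slot is 9 mm wide along x, 54 mm long along y, through a 4 mm cover into a hollow. At both its ends there is always free depth beside the tab, so the tab's side can be felt; it does not give sideways.
- slot_floor (a point): Point 73 mm straight below slot, on the rigid floor of the hollow, which the shaft meets beside the tab. The tab, pressed down, swings on a hinge along the slot's direction, on the bay side, against a spring: about 4 N at first, about 8 N after 6 mm. After 4 to 7 mm the pack is let go; at 11 mm the tab meets a hard stop.
- pack: Black battery pack, 68 by 68 by 92 mm, 0.3 kg, in the bay behind the slot. Origin: centre of its underside. Locked, it lies about 20 to 21 mm above the worktop and its top stands about 20 mm above the dock; let go, a spring lifts it 13 mm and holds it there.
- stand: Screwdriver stand, fixed: dark base 64 (x) by 176 (y) mm, two uprights, wooden top board 44 by 170 by 8 mm, its top 115 mm above the worktop. Two through holes, 11 mm across, 90 mm apart along y; a driver hangs in each within 1 mm of its middle, handle resting on the board; which hole has which varies. Origin: centre of its underside; z up.
- hole_a (a point): Centre of the hole at the stand's -y end, at the top of the board.
- hole_b (a point): Centre of the hole at the stand's +y end, at the top of the board.
- driver_long: The longer screwdriver, 190 mm, 85 g, upright in the stand: handle 26 mm across, 90 mm long, above a round shaft 5 mm across, 100 mm long. Its y axis runs from tip to handle end (up when it stands); its axis line lies at its own x = 0, z = 13 mm; tip at y = -95, handle from y = 5 to 95 mm. Take it by the middle of the handle, about 145 mm above the tip.
- driver_tip (a point): Tip of the longer screwdriver's shaft, on its axis.
- driver_neck (a point): Where the longer screwdriver's shaft enters the handle, on its axis, 100 mm from the tip; in the stand it lies at the top of the board.
- driver_short: The shorter screwdriver, 150 mm (handle 22 mm across, 75 mm long, shaft 75 mm), upright in the stand's other hole. Stays there.
- flux_tin: Round tin, 51 mm across, 20 mm high, loose bystander. Origin: centre of its underside.
- heat_sink: Finned metal block, 60 by 64 by 30 mm, loose bystander. Origin: centre of its underside.
Mind the look-alikes: they are no part of the job. Leave any green look-alike of the pack alone.

How it is judged:
By the outcome, as a careful person would: the job done as asked, in the order asked, and still so for the second after the job is handed in, with the robot touching nothing.
It also fails if it takes over 61 s, if anything falls off the work surface, if the arm or the gripper's body presses on something with over 40 N, if the wrist force passes 120 N, or if a joint passes its speed limit or range.

## Working session

There is one attempt and no reset: what is moved stays moved. The work goes in short steps, Python scripts to look and compute and a tool call to move; the robot and the scene stay as the last step left them, time stands still between calls to the robot, and variables do not carry over. Pictures are saved under pics/ and viewed, at most 10 in all, crops included, and the job is handed in when it is done.

Besides the shell and the picture viewer there is one more tool, called after "Request:" as name(argument=value, ...), one argument or row to a line, values as JSON. carry_out: Moves the arm, as the interface text tells. Its arguments: {"type":"object","properties":{"series":{"type":"string"},"jaw":{"type":"number"},"grip_force":{"type":"number"}},"required":["series"]}

```bash
mkdir -p pics; cat > h.py <<'E'
import numpy as np, cv2
from workcell import bot, eyes, spot_in
from scipy.spatial.transform import Rotation as R
def cloud(name):
    s=bot.read_state()
    im,d=eyes.read_camera(name); c=eyes.get_calibration(name); K=np.array(c["K"])
    if "T_tool_cam" in c:
        T=np.eye(4);T[:3,:3]=R.from_rotvec(s["tcp_rot"]).as_matrix();T[:3,3]=s["tool_pos"]
        T=T@np.array(c["T_tool_cam"])
    else:
        T=np.eye(4);r=np.array(c["rotation"]);T[:3,:3]=r if r.shape==(3,3) else R.from_rotvec(r).as_matrix();T[:3,3]=c["position"]
    v,u=np.indices(d.shape)
    P=np.stack([(u-K[0,2])/K[0,0]*d,(v-K[1,2])/K[1,1]*d,d],-1)@T[:3,:3].T+T[:3,3]
    P[d==0]=np.nan
    return im,d,P,T,K
E
python3 - <<'E'
from h import *
for n in ["scene","top"]:
    im,d,P,T,K=cloud(n); cv2.imwrite(f"pics/{n}0.png",im); np.savez(f"{n}0.npz",im=im,P=P,T=T,K=K)
    print(n,T.round(3).tolist(),K[0,0])
    for t in ["dock","pack","stand","driver_long","driver_short","flux_tin","heat_sink"]:
        for r in spot_in(n,t)[:3]:
            u,v,w,h=np.array(r["rect"]); p=P[int(min(v,419)),int(min(u,559))]
            print(t,round(r["score"],2),np.round(r["rect"]),p.round(3))
print(bot.read_state())
E
```

```text
scene [[-0.812, -0.22, 0.541, -0.06], [-0.583, 0.348, -0.734, 0.712], [-0.027, -0.912, -0.41, 0.564], [0.0, 0.0, 0.0, 1.0]] 520.4840609994748
dock 0.57 [219. 264.  74.  67.] [0.554 0.098 0.074]
pack 0.9 [209. 231.  42.  29.] [0.616 0.056 0.109]
pack 0.69 [273. 291.  48.  71.] [0.418 0.112 0.07 ]
driver_long 0.87 [351. 185.  12.  67.] [ 0.476 -0.266  0.129]
driver_long 0.17 [343. 224.  51.  76.] [ 0.519 -0.309  0.005]
driver_short 0.67 [336. 188.  11.  33.] [ 0.461 -0.175  0.158]
flux_tin 0.89 [338. 289.  27.  26.] [ 0.368 -0.025  0.018]
flux_tin 0.58 [225. 265.  86.  69.] [0.54  0.099 0.079]
heat_sink 0.59 [274. 213.  28.  18.] [ 0.674 -0.232  0.027]
top [[0.028, -0.996, 0.082, 0.475], [-0.999, -0.026, 0.027, -0.111], [-0.025, -0.082, -0.996, 0.96], [0.0, 0.0, 0.0, 1.0]] 393.2462749114462
dock 0.65 [222. 187.  56.  71.] [0.604 0.04  0.061]
pack 0.81 [222. 170.  41.  41.] [0.634 0.033 0.114]
pack 0.8 [204. 256.  38.  39.] [0.445 0.068 0.094]
stand 0.59 [342. 246.  90.  38.] [ 0.474 -0.231  0.117]
driver_long 0.66 [367. 243.  15.  10.] [ 0.481 -0.266  0.203]
driver_short 0.65 [251. 284
[... 248 characters left out ...]
  9.] [ 0.467 -0.18   0.188]
{'time': 0.8, 'q': array([-1.21388977e+00,  2.63851553e-01,  1.60400006e+00,  1.56583654e-05,
        1.27368978e+00, -3.68906470e-02]), 'joint_vel': array([-0.00066952, -0.00101217, -0.00014132,  0.00056932, -0.00079986,
        0.00164351]), 'joint_torque': array([-5.32959602e-04, -5.14980555e+01, -3.67692161e+01,  1.03035507e-04,
        5.34970059e-04, -1.07016245e-05]), 'tool_pos': array([ 0.25900429, -0.62332989,  0.24531237]), 'tcp_rot': array([3.08084498e+00, 6.14569526e-01, 3.60450214e-05]), 'wrist_force': array([ 0.70449974,  0.28041882, -0.17017281]), 'torque': array([0.04752896, 0.01367106, 0.06849027]), 'grip_force': 0.0, 'width': 1.0005613342706303}
```

```bash
python3 - <<'E'
import numpy as np, cv2
a=np.load("top0.npz");im=a["im"]
cv2.imwrite("pics/topc.png",cv2.resize(im[120:320,160:420],None,fx=3,fy=3,interpolation=cv2.INTER_CUBIC))
P=a["P"]
T=a["T"]
# stand board: z ~0.115
m=(abs(P[...,2]-0.115)<0.007)&(P[...,1]<-0.1)
q=P[m][:,:2].astype(np.float32); print("board",len(q),cv2.minAreaRect(q), np.median(P[m][:,2]))
for lo in (0.17,):
    m2=(P[...,2]>lo)&(P[...,1]<-0.1)&(P[...,1]>-0.4)&(P[...,0]<0.6)
    n,l=cv2.connectedComponents(m2.astype(np.uint8))
    for i in range(1,n):
        p=P[l==i]
        if len(p)>10: print("drv",len(p),p.mean(0).round(4),p.max(0).round(4),p.min(0).round(4))
for z in (0.092,0.112):
  m=(abs(P[...,2]-z)<0.006)&(P[...,1]>-0.1)
  n,l=cv2.connectedComponents(m.astype(np.uint8))
  for i in range(1,n):
    p=P[l==i]
    if len(p)>60: print(z,len(p),p.mean(0).round(4),cv2.minAreaRect(p[:,:2].astype(np.float32)),im[l==i].mean(0))
E
```

```text
board 2591 ((0.7316360473632812, -0.40695106983184814), (0.5931311249732971, 0.6025388836860657), 1.1643999814987183) 0.11483746132627626
drv 171 [ 0.4805 -0.2712  0.1978] [ 0.4926 -0.2617  0.208 ] [ 0.4675 -0.2862  0.1703]
drv 99 [ 0.4664 -0.1843  0.1861] [ 0.4766 -0.175   0.1925] [ 0.4566 -0.1958  0.1702]
0.092 87 [0.9051 0.15   0.092 ] ((0.9244990348815918, 0.16147342324256897), (0.10407676547765732, 0.035049062222242355), 3.5753962993621826) [22.82758621 27.56321839 22.4137931 ]
0.092 87 [0.8352 0.272  0.0899] ((0.8414754271507263, 0.2733500003814697), (0.023677876219153404, 0.08428160846233368), 6.865082263946533) [62.4137931  72.63218391 68.35632184]
0.092 195 [0.6394 0.3516 0.0898] ((0.6392051577568054, 0.35080158710479736), (0.07994111627340317, 0.08012709766626358), 15.504660606384277) [ 90.46666667 106.00512821 107.04102564]
0.092 1521 [0.5838 0.0443 0.0914] ((0.604690670967102, 0.04150959849357605), (0.09045658260583878, 0.1497691571712494), 77.67190551757812) [80.94806049 84.79289941 85.95989481]
0.092 807 [0.4428 0.0743 0.0923] ((0.44287964701652527, 0.07508386671543121), (0.05831574648618698, 0.06831099838018417), 71.45408630371094) [ 52.42255266 104.133829    45.43246592]
0.112 224 [0.8933 0.1922 0.1117] ((0.8965762853622437, 0.18316227197647095), (0.09117046743631363, 0.18334513902664185), 44.759803771972656) [31.63839286 37.24553571 34.125     ]
0.112 121 [0.8618 0.3612 0.1119] ((0.8609625101089478, 0.358624666929245), (0.005924559663981199, 0.10308928042650223), 3.198936700820923) [38.39669421 44.99173554 43.7768595 ]
0.112 796 [0.6392 0.0329 0.1136] ((0.6400769352912903, 0.03383299708366394), (0.06936357170343399, 0.057891491800546646), 77.19184875488281) [43.8040201  45.61432161 46.46733668]
```

View pics/topc.png

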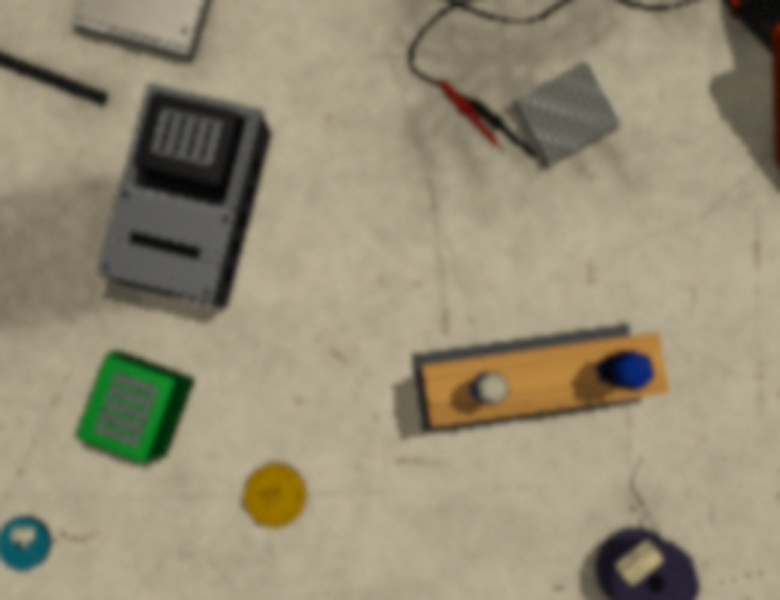

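View pics/scene0.png

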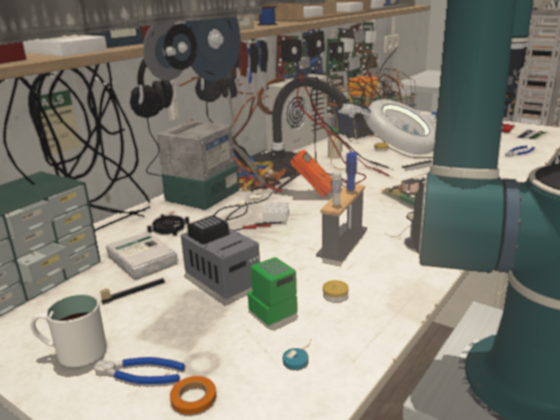

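The top crop shows the dock at left, with its slot near crop pixel (165,245) and the black pack behind it. The green look-alike is below it. The blue long driver is at crop (632,370) in the stand's -y hole and the short grey one at (490,387). The scene view agrees. I'll move to a hover above the stand and measure with the wrist camera.

Request:
carry_out(
  series="0.022 0.035 0.012 -2.26;0.022 0.035 0.012 -2.26;0.022 0.035 0.012 -2.26;0.022 0.035 0.012 -2.26;0.022 0.035 0.012 -2.26;0.022 0.035 0.012 -2.26;0.022 0.035 0.012 -2.26;0.022 0.035 0.012 -2.26;0.022 0.035 0.012 -2.26;0.022 0.035 0.012 -2.26;0 0 0 0;0 0 0 0",
  jaw=1,
  grip_force=80,
)

```text
time: 2.3
tool_pos: [0.4788, -0.2734, 0.3652]
tcp_rot: [3.141, 0.001, -0.001]
wrist_force: [0.4, 0.1, -0.3]
width: 1.0
grip_force: 0.0
```

```bash
python3 - <<'E'
from h import *
im,d,P,T,K=cloud("wrist"); cv2.imwrite("pics/w1.png",im); np.savez("w1.npz",im=im,P=P,T=T,K=K)
s=bot.read_state();print(s["tool_pos"],s["tcp_rot"],s["q"],K.tolist())
print(np.array(eyes.get_calibration("wrist")["T_tool_cam"]).round(4).tolist())
for t in ["driver_long","driver_short","stand"]:
  for r in spot_in("wrist",t)[:2]:
    u,v,w,h=r["rect"]; print(t,round(r["score"],2),np.round(r["rect"]),P[int(v),int(u)].round(4))
E
```

```text
[ 0.47850424 -0.27375957  0.36484906] [ 3.14145735e+00 -1.11538457e-03 -1.25855657e-03] [-5.64517855e-01 -2.24940896e-02  1.70608760e+00 -5.45830208e-04
  1.45860414e+00  1.00704985e+00] [[314.34738131557896, 0.0, 283.59454148363596], [0.0, 314.34738131557896, 206.16492009588745], [0.0, 0.0, 1.0]]
[[0.0009, -0.9545, -0.2981, 0.0767], [1.0, 0.001, -0.0001, 0.0012], [0.0004, -0.2981, 0.9545, -0.129], [0.0, 0.0, 0.0, 1.0]]
driver_long 0.9 [287. 183.  28.  36.] [ 0.488  -0.2779  0.2047]
driver_short 0.66 [204. 193.  31.  29.] [ 0.4743 -0.1943  0.1866]
driver_short 0.53 [284. 181.  27.  39.] [ 0.4897 -0.2751  0.2039]
stand 0.85 [250. 168. 146.  77.] [ 0.4858 -0.2327  0.1159]
```

View pics/w1.png

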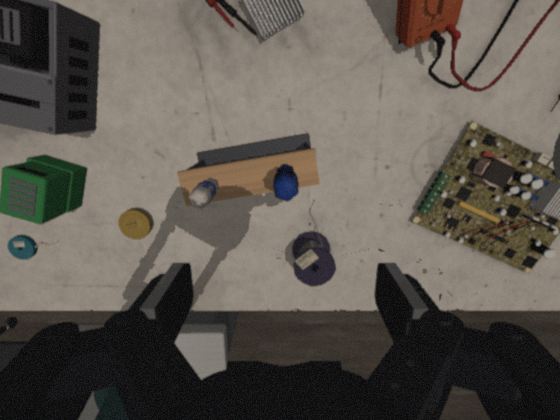

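The wrist view shows the blue long driver at (286,183), the grey short one at (203,193), and the slot at left near (20,100). Next I fit the handle axes.

```bash
cat >> h.py <<'E'
from scipy.optimize import least_squares
def axis(P,c0,r,z0,z1):
    D=np.hypot(P[...,0]-c0[0],P[...,1]-c0[1]); m=(D<r+.012)&(P[...,2]>z0)&(P[...,2]<z1); q=P[m]
    f=lambda c:np.hypot(q[:,0]-c[0],q[:,1]-c[1])-r
    s=least_squares(f,c0,loss="soft_l1",f_scale=.001); return s.x.round(4),len(q),np.std(f(s.x)).round(4)
E
python3 - <<'E'
from h import *
for f in ("w1.npz","top0.npz"):
    a=np.load(f);P=a["P"]
    print(f,"long",axis(P,[.481,-.271],.013,.125,.198),"short",axis(P,[.467,-.184],.011,.125,.18))
    for nm,c,zt in (("long",[.481,-.271],.2),("short",[.467,-.184],.183)):
        m=(np.hypot(P[...,0]-c[0],P[...,1]-c[1])<.03)&(P[...,2]>zt); q=P[m]; print(nm,"cap",len(q),q[:,2].max().round(4),((q.max(0)+q.min(0))/2).round(4),(q.max(0)-q.min(0)).round(4))
    m=(abs(P[...,2]-.115)<.004)&(np.hypot(P[...,0]-.474,P[...,1]+.228)<.11)
    n,l=cv2.connectedComponents(m.astype(np.uint8)); i=np.bincount(l[l>0]).argmax(); q=P[l==i]
    print("board",q[:,2].mean().round(4),cv2.minAreaRect(q[:,:2].astype(np.float32)))
    im=a["im"].astype(float).mean(2)
    m=(abs(P[...,2]-.092)<.02)&(np.hypot(P[...,0]-.553,P[...,1]-.053)<.045)
    # slot: dark px amid cover; intersect rays with z=.092
    T,K=a["T"],a["K"]
    v,u=np.indices(im.shape); r=np.stack([(u-K[0,2])/K[0,0],(v-K[1,2])/K[1,1],np.ones_like(u)],-1)@T[:3,:3].T
    Q=T[:3,3]+r*((.092-T[2,3])/r[...,2])[...,None]
    m=(np.hypot(Q[...,0]-.553,Q[...,1]-.053)<.036)
    M=(m&(im<45)).astype(np.uint8); n,l,st,_=cv2.connectedComponentsWithStats(M)
    for i in range(1,n):
        if st[i,4]>15: q=Q[l==i]; print("slot?",st[i],cv2.minAreaRect(q[:,:2].astype(np.float32)),q.mean(0).round(4))
E
```

```text
w1.npz long (array([ 0.4801, -0.2764]), 253, np.float64(0.001)) short (array([ 0.4657, -0.1864]), 231, np.float64(0.0013))
long cap 13308 0.4501 [ 0.4851 -0.2702  0.325 ] [0.0308 0.0542 0.2501]
short cap 1896 0.4306 [ 0.4744 -0.196   0.3069] [0.0343 0.0359 0.2475]
board 0.1154 ((0.4732358157634735, -0.23107294738292694), (0.04424624517560005, 0.17009228467941284), 9.766342163085938)
slot? [  0  93  40  15 279] ((0.5637432932853699, 0.04561886936426163), (0.04610119387507439, 0.008813630789518356), 78.02782440185547) [0.564  0.0458 0.092 ]
top0.npz long (array([ 0.4805, -0.2753]), 76, np.float64(0.0011)) short (array([ 0.4662, -0.1856]), 25, np.float64(0.0004))
long cap 107 0.208 [ 0.48   -0.2746  0.2042] [0.0211 0.0213 0.0077]
short cap 83 0.1925 [ 0.4668 -0.186   0.188 ] [0.0195 0.0198 0.0091]
board 0.1148 ((0.47276389598846436, -0.22929897904396057), (0.04365692287683487, 0.17045831680297852), 9.714449882507324)
slot? [204 198  22   8  76] ((0.5648218393325806, 0.050185371190309525), (0.04963923245668411, 0.0070455847308039665), 77.46453094482422) [0.5647 0.05   0.092 ]
```

Request:
carry_out(
  series="0.0015 -0.0025 -0.035 0;0 0 -0.04 0;0 0 -0.04 0;0 0 -0.04 0;0 0 -0.035 0;0 0 -0.02 0;0 0 0 0",
)

```text
time: 3.38
tool_pos: [0.4785, -0.2755, 0.1528]
tcp_rot: [-3.139, 0.003, 0.007]
wrist_force: [0.4, -0.0, 0.4]
width: 1.003
grip_force: 0.0
```

Request:
carry_out(
  series="0 0 0 0;0 0 0 0;0 0 0 0;0 0 0 0;0 0 0 0;0 0 0 0",
  jaw=-1,
  grip_force=80,
)

```text
time: 4.12
tool_pos: [0.4812, -0.276, 0.1564]
tcp_rot: [3.141, -0.001, 0.002]
wrist_force: [-0.1, 0.7, 5.4]
width: 0.268
grip_force: 78.2
```

Request:
carry_out(
  series="0 0 0.02 0;0 0 0.04 0;0 0 0.04 0;0 0 0.04 0;0 0 0.02 0;0.0105 0.0405 0 0;0.0105 0.0405 0 0;0.0105 0.0405 0 0;0.0105 0.0405 0 0;0.0105 0.0405 0 0;0.0105 0.0405 0 0;0.0105 0.0405 0 0;0.0105 0.0405 0 0;0 0 0 0;0 0 0 0",
)

```text
time: 6.0
tool_pos: [0.5639, 0.0479, 0.314]
tcp_rot: [3.141, 0.0, -0.003]
wrist_force: [-0.4, -0.6, -0.7]
width: 0.265
grip_force: 78.5
```

```bash
python3 - <<'E'
from h import *
im,d,P,T,K=cloud("wrist"); np.savez("w2.npz",im=im,P=P,T=T,K=K)
cv2.imwrite("pics/w2.png",im)
s=bot.read_state();print(s["tool_pos"],s["tcp_rot"],s["wrist_force"])
for t in ["driver_tip","driver_long","slot","dock"]:
  for r in spot_in("wrist",t)[:2]: print(t,round(r["score"],2),np.round(r["rect"],1))
print(np.linalg.inv(T)[:3].round(4).tolist())
E
```

```text
[0.56398779 0.04748937 0.3143568 ] [ 3.14093981e+00 -1.48129155e-03 -2.59603533e-03] [ 0.28737878 -0.24602656 -0.41742399]
driver_tip 0.58 [282.1 281.9  69.6 170.5]
driver_long 0.88 [285.1 282.1  72.1 165.1]
slot 0.82 [295.3 136.5 108.6 152. ]
dock 0.92 [291.8 137.1 106.  154. ]
[[0.0009, -1.0, 0.0004, 0.0461], [-0.9539, -0.0008, 0.3002, 0.4785], [-0.3002, -0.0006, -0.9539, 0.6148]]
```

View pics/w2.png

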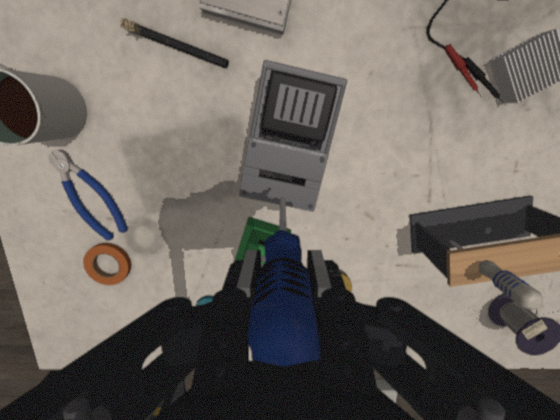

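The picture shows the held driver's tip at about (282,200) and the slot at (282,180) just beyond it on the cover. I'll measure both in this one image.

```bash
python3 - <<'E'
from h import *
a=np.load("w2.npz");im,P,T,K=[a[k] for k in("im","P","T","K")]
g=im.astype(float).mean(2)
cv2.imwrite("pics/w2c.png",cv2.resize(im[150:250,230:340],None,fx=6,fy=6,interpolation=cv2.INTER_CUBIC))
for r in (204,210,216,222,228): print(r,[(c,*P[r,c].round(4)) for c in (281,282,283)], g[r,276:290].astype(int))
v,u=np.indices(g.shape); ray=np.stack([(u-K[0,2])/K[0,0],(v-K[1,2])/K[1,1],np.ones_like(u)],-1)@T[:3,:3].T
Q=T[:3,3]+ray*((.092-T[2,3])/ray[...,2])[...,None]
m=(abs(u-282)<30)&(abs(v-180)<11); M=(m&(g<38)).astype(np.uint8); n,l,st,_=cv2.connectedComponentsWithStats(M)
for i in range(1,n):
    if st[i,4]>15: q=Q[l==i]; print("slot?",st[i],cv2.minAreaRect(q[:,:2].astype(np.float32)),q.mean(0).round(4))
m=(abs(P[...,2]-.092)<.004)&(np.hypot(P[...,0]-.6,P[...,1]-.04)<.1)
n,l=cv2.connectedComponents(m.astype(np.uint8)); i=np.bincount(l[l>0]).argmax(); q=P[l==i]
print("cover",q[:,2].mean(),cv2.minAreaRect(q[:,:2].astype(np.float32)))
def proj(p): c=(np.linalg.inv(T)@[*p,1])[:3]; return (K@c/c[2])[:2].round(1)
for z in (.164,.169,.174,.179): print(z,proj([.5640,.0475,z]))
E
```

```text
204 [(281, np.float64(0.566), np.float64(0.0488), np.float64(0.199)), (282, np.float64(0.5662), np.float64(0.0479), np.float64(0.1997)), (283, np.float64(0.5659), np.float64(0.0471), np.float64(0.1985))] [89 89 85 71 75 86 84 91 88 74 66 61 60 60]
210 [(281, np.float64(0.566), np.float64(0.0486), np.float64(0.2146)), (282, np.float64(0.5661), np.float64(0.0479), np.float64(0.2148)), (283, np.float64(0.5658), np.float64(0.0471), np.float64(0.2138))] [134 138 134 116  91  81  83  85  87 111 152 163 161 163]
216 [(281, np.float64(0.5657), np.float64(0.0485), np.float64(0.2276)), (282, np.float64(0.5665), np.float64(0.0478), np.float64(0.2299)), (283, np.float64(0.5662), np.float64(0.0471), np.float64(0.229))] [164 167 159 133  90  80  83  90  83 107 144 162 163 158]
222 [(281, np.float64(0.5664), np.float64(0.0484), np.float64(0.2418)), (282, np.float64(0.566), np.float64(0.0478), np.float64(0.2409)), (283, np.float64(0.5664), np.float64(0.0471), np.float64(0.2418))] [162 166 153 116  85  77  78  81  79  90 126 157 163 162]
228 [(281, np.float64(0.5661), np.float64(0.0484), np.float64(0
[... 195 characters left out ...]
 135]
slot? [260 175  13   4  18] ((0.5665222406387329, 0.06646234542131424), (0.013995965011417866, 0.0020465818233788013), 78.49636840820312) [0.5664 0.0669 0.092 ]
slot? [291 177  14   8  73] ((0.5609602332115173, 0.030552081763744354), (0.014793808571994305, 0.006379867438226938), 78.55349731445312) [0.5611 0.0306 0.092 ]
slot? [274 178  16   4  24] ((0.5627225637435913, 0.04892054200172424), (0.017439240589737892, 0.0015964624471962452), 78.49674987792969) [0.5626 0.0487 0.092 ]
cover 0.09172168967289303 ((0.6054255366325378, 0.03963416814804077), (0.09017930924892426, 0.1498047560453415), 77.75359344482422)
0.164 [282.7 195. ]
0.169 [282.6 196.4]
0.174 [282.6 197.9]
0.179 [282.6 199.5]
```

View pics/w2c.png

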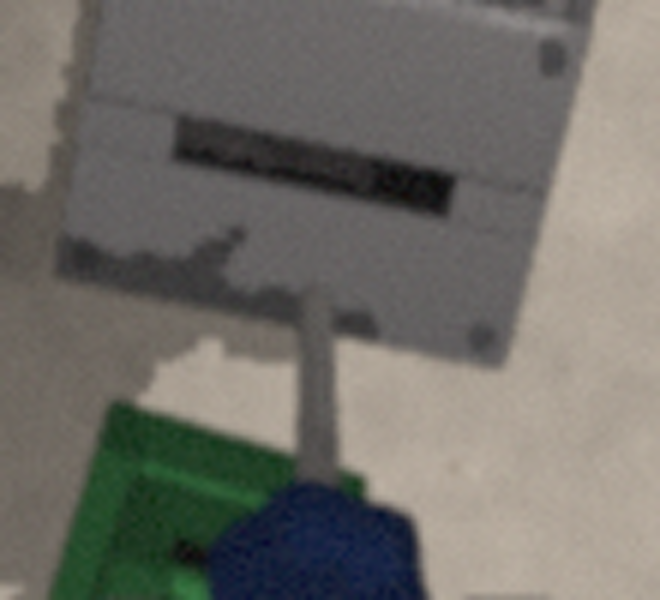

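The crop shows the slot from crop (177,138) to (452,197), so its centre is about px (282.0,177.6). The shaft is vertical and its tip is near (282.5,197.8).

```bash
python3 - <<'E'
from h import *
a=np.load("w2.npz");T,K=a["T"],a["K"]
def at(u,v,z):
    r=T[:3,:3]@np.linalg.inv(K)@[u,v,1]; return (T[:3,3]+r*(z-T[2,3])/r[2]).round(4)
for c in ((178,117),(175,160),(458,180),(447,215),(314.5,168)):
    print(c,at(230+c[0]/6-.42,150+c[1]/6-.42,.092))
yaw=np.deg2rad(77.75-90); e=np.array([np.cos(yaw),np.sin(yaw)])
m=at(282,177.6,.092)[:2]; print("dock-frame slot",(m-[.6054,.0396])@e,(m-[.6054,.0396])@[-e[1],e[0]])
E
```

```text
(178, 117) [0.5744 0.0741 0.092 ]
(175, 160) [0.5661 0.0748 0.092 ]
(458, 180) [0.5623 0.0212 0.092 ]
(447, 215) [0.5555 0.0231 0.092 ]
(314.5, 168) [0.5646 0.0484 0.092 ]
dock-frame slot -0.04173819265865408 -5.7215287111450514e-05
```

Request:
carry_out(
  series="0.001 0.0005 -0.02 0;0 0 -0.03 0;0 0 -0.02 0;0 0 -0.006 0;0 0 -0.002 0;0 0 0 0;0 0 0 0",
)

```text
time: 7.12
tool_pos: [0.5662, 0.0487, 0.2384]
tcp_rot: [-3.142, 0.001, -0.003]
wrist_force: [1.0, -0.1, 0.6]
width: 0.266
grip_force: 78.5
```

```bash
python3 - <<'E'
from h import *
im,d,P,T,K=cloud("wrist"); np.savez("w3.npz",im=im,P=P,T=T,K=K)
s=bot.read_state();print(s["tool_pos"],s["wrist_force"],s["torque"])
x=np.linalg.inv(T)@[.5646,.0484,.092,1]; u,v=(K@(x[:3]/x[2]))[:2]; print(u,v)
u,v=int(u),int(v); cv2.imwrite("pics/w3c.png",cv2.resize(im[v-50:v+50,u-60:u+60],None,fx=6,fy=6,interpolation=cv2.INTER_CUBIC))
for dv in (8,14,20): print(dv,P[v+dv,u-2:u+3].round(4).tolist())
E
```

```text
[0.56610545 0.04873752 0.23836315] [-0.02877842  0.17442943 -0.9435984 ] [0.03152341 0.0393077  0.0174536 ]
282.65447581178427 198.41225259011637
8 [[0.5684, 0.0504, 0.1275], [0.5686, 0.0496, 0.1282], [0.5686, 0.0488, 0.1285], [0.5686, 0.048, 0.1282], [0.5686, 0.0472, 0.1284]]
14 [[0.5679, 0.0502, 0.1414], [0.5684, 0.0495, 0.1431], [0.569, 0.0487, 0.1449], [0.5685, 0.048, 0.1434], [0.5686, 0.0472, 0.1435]]
20 [[0.5681, 0.0501, 0.1557], [0.569, 0.0493, 0.1582], [0.5686, 0.0486, 0.1572], [0.5688, 0.0479, 0.1576], [0.5687, 0.0472, 0.1573]]
```

View pics/w3c.png

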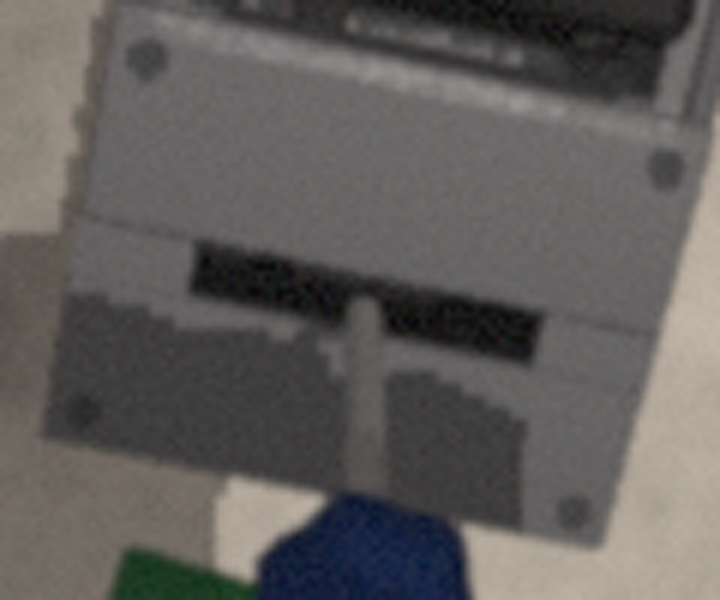

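The crop shows the shaft tip at (365,298), right at the slot's middle, whose centre in the crop is (366,304). By depth it is about 1.3 mm too far in +x, so I'll correct that and enter gently.

Request:
carry_out(
  series="-0.0013 -0.0003 -0.0025 0;0 0 -0.0025 0;0 0 -0.0015 0;0 0 -0.001 0;0 0 0 0",
)

```text
time: 7.8
tool_pos: [0.5641, 0.0483, 0.2296]
tcp_rot: [-3.142, 0.001, 0.0]
wrist_force: [-0.4, -0.4, -0.7]
width: 0.267
grip_force: 78.5
```

Request:
carry_out(
  series="0 0 -0.0015 0;0 0 -0.0015 0;0 0 0 0",
)

```text
time: 8.18
tool_pos: [0.5641, 0.0484, 0.2266]
tcp_rot: [-3.142, 0.001, 0.001]
wrist_force: [0.4, -1.1, -0.7]
width: 0.27
grip_force: 78.5
```

Request:
carry_out(
  series="0 0 -0.01 0;0 0 -0.012 0;0 0 -0.01 0;0 0 -0.006 0;0 0 -0.004 0;0 0 -0.002 0;0 0 0 0;0 0 0 0",
)

```text
time: 9.18
tool_pos: [0.5645, 0.0484, 0.1832]
tcp_rot: [-3.142, 0.001, -0.001]
wrist_force: [-0.5, 0.2, -0.7]
width: 0.269
grip_force: 78.5
```

Request:
carry_out(
  series="0 0 -0.0015 0;0 0 -0.0015 0;0 0 -0.0015 0;0 0 -0.001 0;0 0 -0.001 0;0 0 -0.001 0;0 0 0 0",
)

```text
time: 10.05
tool_pos: [0.5641, 0.0484, 0.1752]
tcp_rot: [3.142, -0.001, -0.0]
wrist_force: [-0.7, 0.2, -0.8]
width: 0.266
grip_force: 78.5
```

Request:
carry_out(
  series="0 0 -0.001 0;0 0 -0.001 0;0 0 -0.001 0;0 0 0 0",
)

```text
time: 10.55
tool_pos: [0.5641, 0.0484, 0.1721]
tcp_rot: [3.142, -0.001, -0.0]
wrist_force: [-1.2, -0.8, -1.0]
width: 0.27
grip_force: 78.5
```

Request:
carry_out(
  series="0 0 -0.0015 0;0 0 -0.0015 0;-0.0002 -0.001 0 0;-0.0002 -0.001 0 0;-0.0002 -0.001 0 0;0 0 0 0",
)

```text
time: 11.3
tool_pos: [0.5636, 0.0453, 0.1693]
tcp_rot: [-3.142, 0.001, -0.0]
wrist_force: [0.2, -0.4, -0.8]
width: 0.27
grip_force: 78.5
```

Request:
carry_out(
  series="-0.0002 -0.001 0 0;-0.0002 -0.001 0 0;-0.0002 -0.001 0 0;0 0 0 0",
)

```text
time: 11.8
tool_pos: [0.563, 0.0423, 0.1693]
tcp_rot: [-3.142, 0.001, 0.0]
wrist_force: [0.1, 0.7, -0.2]
width: 0.268
grip_force: 78.5
```

Request:
carry_out(
  series="-0.0002 -0.001 0 0;-0.0002 -0.001 0 0;0 0 0 0",
)

```text
time: 12.18
tool_pos: [0.5625, 0.0403, 0.1693]
tcp_rot: [3.142, -0.001, -0.0]
wrist_force: [-0.4, 0.5, 0.2]
width: 0.27
grip_force: 78.5
```

Request:
carry_out(
  series="-0.0002 -0.001 0 0;-0.0002 -0.001 0 0;0 0 0 0",
)

```text
time: 12.55
tool_pos: [0.5622, 0.0383, 0.1693]
tcp_rot: [3.142, -0.001, -0.0]
wrist_force: [0.3, -0.5, -0.2]
width: 0.27
grip_force: 78.5
```

Request:
carry_out(
  series="-0.0002 -0.001 0 0;0 0 0 0",
)

```text
time: 12.8
tool_pos: [0.562, 0.0373, 0.1693]
tcp_rot: [3.142, -0.001, 0.0]
wrist_force: [-0.5, 0.3, -0.6]
width: 0.272
grip_force: 78.5
```

No tab on the -y side, so I go back and feel towards +y.

Request:
carry_out(
  series="0.0006 0.003 0 0;0.0006 0.003 0 0;0.0006 0.003 0 0;0.0004 0.002 0 0;0.0002 0.001 0 0;0.0002 0.001 0 0;0 0 0 0",
)

```text
time: 13.68
tool_pos: [0.5646, 0.0504, 0.1693]
tcp_rot: [3.142, -0.001, -0.0]
wrist_force: [-0.0, -0.5, 0.2]
width: 0.275
grip_force: 78.5
```

Request:
carry_out(
  series="0.0002 0.001 0 0;0.0002 0.001 0 0;0 0 0 0",
)

```text
time: 14.05
tool_pos: [0.565, 0.0524, 0.1693]
tcp_rot: [-3.142, 0.001, 0.0]
wrist_force: [-0.3, -1.1, -1.8]
width: 0.271
grip_force: 78.5
```

Request:
carry_out(
  series="0.0002 0.001 0 0;0.0002 0.001 0 0;0 0 0 0",
)

```text
time: 14.42
tool_pos: [0.5654, 0.0545, 0.1693]
tcp_rot: [-3.142, 0.001, 0.0]
wrist_force: [-0.7, -0.3, -0.8]
width: 0.272
grip_force: 78.5
```

Request:
carry_out(
  series="0.0002 0.001 0 0;0.0002 0.001 0 0;0 0 0 0",
)

```text
time: 14.8
tool_pos: [0.5658, 0.0565, 0.1693]
tcp_rot: [-3.142, 0.001, -0.0]
wrist_force: [0.0, -0.6, -0.8]
width: 0.268
grip_force: 78.5
```

Request:
carry_out(
  series="0.0002 0.001 0 0;0.0002 0.001 0 0;0 0 0 0",
)

```text
time: 15.18
tool_pos: [0.5661, 0.058, 0.1692]
tcp_rot: [3.141, -0.001, -0.001]
wrist_force: [-0.8, -2.4, -0.9]
width: 0.267
grip_force: 78.4
```

Contact with the tab's side (−2.4 N along y), so the tab's centre lies about 7 mm farther on. I'll back off, rise, move over it and press.

Request:
carry_out(
  series="-0.0003 -0.0012 0 0;0 0 0.006 0;0 0 0.006 0;0.0006 0.0026 0 0;0.0006 0.0026 0 0;0.0006 0.0026 0 0;0 0 0 0;0 0 0 0",
)

```text
time: 16.18
tool_pos: [0.5676, 0.065, 0.1811]
tcp_rot: [3.142, -0.001, -0.0]
wrist_force: [1.0, -0.3, -1.5]
width: 0.271
grip_force: 78.6
```

Request:
carry_out(
  series="0 0 -0.0015 0;0 0 -0.0015 0;0 0 -0.001 0;0 0 -0.001 0;0 0 -0.001 0;0 0 0 0",
)

```text
time: 16.92
tool_pos: [0.5679, 0.065, 0.1757]
tcp_rot: [3.142, -0.001, 0.001]
wrist_force: [-0.6, -0.2, 2.8]
width: 0.264
grip_force: 78.8
```

Request:
carry_out(
  series="0 0 -0.001 0;0 0 -0.001 0;0 0 -0.001 0;0 0 -0.001 0;0 0 0 0",
)

```text
time: 17.55
tool_pos: [0.5682, 0.065, 0.1721]
tcp_rot: [-3.142, 0.001, -0.002]
wrist_force: [-0.6, -0.3, 7.2]
width: 0.271
grip_force: 79.1
```

Request:
carry_out(
  series="0 0 -0.001 0;0 0 -0.001 0;0 0 0 0",
)

```text
time: 17.92
tool_pos: [0.5685, 0.0649, 0.1704]
tcp_rot: [3.142, -0.001, 0.003]
wrist_force: [-0.9, -1.3, 6.8]
width: 0.268
grip_force: 79.1
```

```bash
cat > pk.py <<'E'
from h import *
im,d,P,T,K=cloud("top")
m=(np.hypot(P[...,0]-.64,P[...,1]-.034)<.02); print("pack top z",np.nanmedian(P[m][:,2]).round(4),bot.read_state()["wrist_force"].round(1))
a=np.load("top0.npz")["P"]; print("before",np.nanmedian(a[(np.hypot(a[...,0]-.64,a[...,1]-.034)<.02)][:,2]).round(4))
E
python3 pk.py
```

```text
pack top z 0.1282 [-1.2 -0.7  6.4]
before 0.1152
```

The pack has risen 13 mm (top 0.115 → 0.128). Now I withdraw straight up.

Request:
carry_out(
  series="-0.0004 0 0.004 0;0 0 0.012 0;0 0 0.02 0;0 0 0.025 0;0 0 0.03 0;0 0 0.03 0;0 0 0.025 0;0 0 0 0;0 0 0 0",
)

```text
time: 19.1
tool_pos: [0.5669, 0.065, 0.3146]
tcp_rot: [3.142, -0.001, -0.001]
wrist_force: [0.1, -0.5, -1.4]
width: 0.269
grip_force: 78.6
```

```bash
python3 pk.py; python3 -c "
from h import *
s=bot.read_state();print(s['tool_pos'],s['tcp_rot'])"
```

```text
pack top z 0.1279 [-0.3  0.7 -1. ]
before 0.1152
[0.56652508 0.06493621 0.31388603] [ 3.14146292e+00 -9.45393420e-04 -3.52407427e-03]
```

Request:
carry_out(
  series="-0.0095 -0.0378 0 0;-0.0095 -0.0378 0 0;-0.0095 -0.0378 0 0;-0.0095 -0.0378 0 0;-0.0095 -0.0378 0 0;-0.0095 -0.0378 0 0;-0.0095 -0.0378 0 0;-0.0095 -0.0378 0 0;-0.0095 -0.0378 0 0;0 0 0 0;0 0 0 0;0 0 0 0",
)

```text
time: 20.65
tool_pos: [0.4818, -0.2742, 0.3147]
tcp_rot: [-3.141, -0.001, 0.001]
wrist_force: [-0.3, 0.2, -1.2]
width: 0.27
grip_force: 78.7
```

```bash
python3 - <<'E'
from h import *
im,d,P,T,K=cloud("wrist"); np.savez("w4.npz",im=im,P=P,T=T,K=K)
s=bot.read_state();print(s["tool_pos"],s["tcp_rot"])
x=np.linalg.inv(T)@[.4808,-.2754,.115,1]; u,v=(K@(x[:3]/x[2]))[:2]; print("hole px",u,v)
u,v=int(u),int(v); cv2.imwrite("pics/w4c.png",cv2.resize(im[v-50:v+50,u-60:u+60],None,fx=6,fy=6,interpolation=cv2.INTER_CUBIC))
S=P[(abs(P[...,0]-s["tool_pos"][0])<.012)&(abs(P[...,1]-s["tool_pos"][1])<.006)&(P[...,2]>.18)&(P[...,2]<.25)]
print("shaft surf",len(S),np.median(S,0))
m=(abs(P[...,2]-.115)<.004)&(np.hypot(P[...,0]-.474,P[...,1]+.228)<.11)
n,l=cv2.connectedComponents(m.astype(np.uint8)); i=np.bincount(l[l>0]).argmax(); q=P[l==i]
print("board",q[:,2].mean().round(4),cv2.minAreaRect(q[:,:2].astype(np.float32)))
E
```

```text
[ 0.48195464 -0.27420217  0.31490233] [-3.14102376e+00 -1.06026379e-03  7.44813024e-04]
hole px 283.8084130861202 183.88673897857458
shaft surf 188 [ 0.4838741  -0.27419145  0.22395213]
board 0.1154 ((0.4732476770877838, -0.23107179999351501), (0.04452754557132721, 0.17013950645923615), 9.708144187927246)
```

View pics/w4c.png

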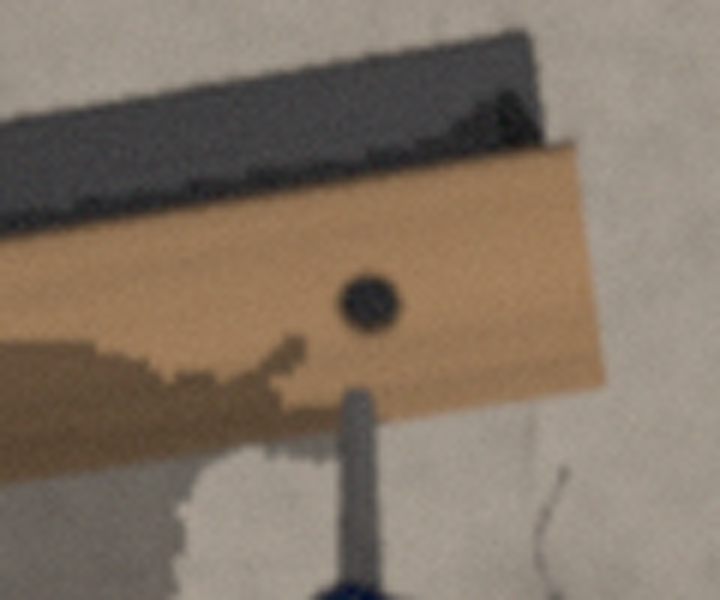

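The crop shows the empty hole at (370,302) and the tip at (357,392), still above and about 1.7 mm to the +y side of it. I'll correct that and lower gently.

Request:
carry_out(
  series="-0.0002 -0.0017 -0.015 0;0 0 -0.025 0;0 0 -0.01 0;0 0 -0.004 0;0 0 -0.0025 0;0 0 -0.0025 0;0 0 -0.0015 0;0 0 0 0",
)

```text
time: 21.7
tool_pos: [0.4816, -0.277, 0.255]
tcp_rot: [3.141, -0.001, 0.0]
wrist_force: [-0.1, -0.1, -1.4]
width: 0.27
grip_force: 78.7
```

Request:
carry_out(
  series="-0.0002 0.0008 -0.0015 0;0 0 -0.0015 0;0 0 -0.0015 0;0 0 -0.0015 0;0 0 0 0",
)

```text
time: 22.32
tool_pos: [0.4813, -0.2761, 0.2485]
tcp_rot: [-3.141, 0.001, 0.001]
wrist_force: [0.5, -0.8, -1.3]
width: 0.264
grip_force: 78.7
```

In the hole with no contact force. Lowering further until the handle nearly reaches the board.

Request:
carry_out(
  series="0 0 -0.01 0;0 0 -0.015 0;0 0 -0.015 0;0 0 -0.015 0;0 0 -0.015 0;0 0 -0.01 0;0 0 -0.005 0;0 0 -0.002 0;0 0 -0.001 0;0 0 0 0;0 0 0 0",
)

```text
time: 23.7
tool_pos: [0.4816, -0.2763, 0.1612]
tcp_rot: [3.141, -0.001, 0.001]
wrist_force: [-0.1, -0.4, -1.1]
width: 0.268
grip_force: 78.7
```

Request:
carry_out(
  series="0 0 -0.001 0;0 0 -0.001 0;0 0 -0.001 0;0 0 -0.001 0;0 0 0 0",
)

```text
time: 24.32
tool_pos: [0.4813, -0.2761, 0.1567]
tcp_rot: [-3.141, 0.001, 0.0]
wrist_force: [-0.4, -0.6, -1.2]
width: 0.267
grip_force: 78.8
```

Request:
carry_out(
  series="0 0 -0.0005 0;0 0 -0.0005 0;0 0 -0.0005 0;0 0 0 0",
)

```text
time: 24.82
tool_pos: [0.4817, -0.2762, 0.1564]
tcp_rot: [3.141, -0.001, 0.001]
wrist_force: [-1.4, 1.7, 6.2]
width: 0.269
grip_force: 79.4
```

Seated (6 N). Release by opening, then retreat straight up.

Request:
carry_out(
  series="0 0 0 0;0 0 0 0;0 0 0 0;0 0 0 0;0 0 0 0;0 0 0 0",
  jaw=1,
)

```text
time: 25.58
tool_pos: [0.4814, -0.2761, 0.1552]
tcp_rot: [-3.142, 0.001, 0.0]
wrist_force: [-0.5, 0.3, -0.3]
width: 1.001
grip_force: 0.0
```

Request:
carry_out(
  series="0 0 0.01 0;0 0 0.02 0;0 0 0.04 0;0 0 0.05 0;0 0 0.05 0;0 0 0.03 0;0 0 0 0;0 0 0 0",
)

```text
time: 26.58
tool_pos: [0.481, -0.2759, 0.3546]
tcp_rot: [-3.141, 0.001, 0.001]
wrist_force: [-0.8, 0.3, -0.8]
width: 0.998
grip_force: 0.0
```

```bash
python3 pk.py; python3 - <<'E'
from h import *
im,d,P,T,K=cloud("wrist"); cv2.imwrite("pics/w5.png",im); s=bot.read_state(); print(s["tool_pos"],s["time"],s["width"])
print("long",axis(P,[.481,-.276],.013,.125,.198),"short",axis(P,[.466,-.186],.011,.125,.18))
E
```

```text
pack top z 0.1276 [-0.3 -0.3 -0.3]
before 0.1152
[ 0.48061849 -0.27562308  0.35328184] 26.675 1.0010113338789082
long (array([ 0.4804, -0.2763]), 295, np.float64(0.001)) short (array([ 0.4657, -0.1863]), 272, np.float64(0.0013))
```

View pics/w5.png

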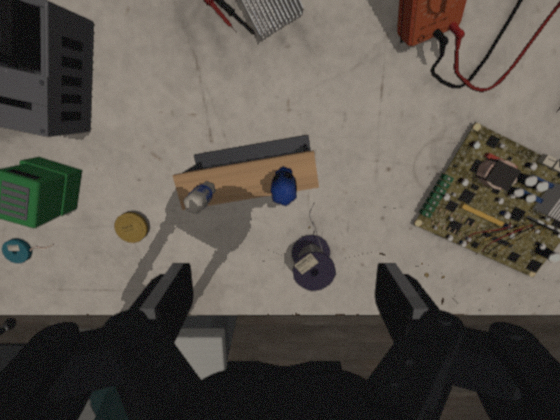

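The long driver stands upright in its hole at (284,186) and the short one is unmoved at (198,196). The pack is still raised and the gripper is clear, so I'm handing in.

```bash
python3 -c "
from workcell import bot
print(bot.finish_job())"
```

```text
the job is handed in; nothing more can be done
None
```

The pack is unlocked and sitting about 13 mm higher in the dock, and the long screwdriver is back upright in its hole. I handed the job in at about 27 s; the highest force I read while feeling for and pressing the tab was about 7 N.

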